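Empty the drop-bottom offcut bin into the scrap pan

ROBOT

A 7-joint arm with a two-finger parallel gripper is mounted at the origin on the work surface. World frame = base frame: x ahead of the robot, y to its left, z up, the work surface at z = 0. Lengths are in m, angles in rad, forces in N, time in s.
With the tool pointing down it reaches from about 0.425 to 0.925 m from the base axis. Payload 6.8 kg.
Tool frame: the origin (TCP) lies on the mounting face of the last link; the fingertips stand 173 mm ahead of it and the grasp point (between the pads) lies 155 mm ahead of it (grip_depth is the z of the grasp point in the tool frame, in m); z points along the fingers, y is the line along which they close (so a half turn about z gives the same grasp; the last joint's range is limited). The gripper opens to 85 mm and grips with 20 to 120 N. Pads are 22 mm wide; open, the fingers measure 114 mm over their backs; the gripper's body (76 mm by 85 mm) begins 54 mm behind the grasp point. The pads swing forward as they close: fully open they stand 13 mm farther back than shut.
Start: joints at [-1.37, 0.477, 0.022, 1.555, -0.011, 1.109, -0.083], TCP at [0.205, 0.643, 0.405] pointing down, gripper open.
Joint ranges: [-2.96, 2.96], [-0.34, 2.1], [-1.41, 1.46], [0.24, 2.44], [-1.37, 4.51], [0.17, 1.92], [-2.96, 2.96]. Speed limits (rad/s): [2.39, 2.39, 3.14, 3.14, 3.14, 3.14, 3.14].

INTERFACE

Orientations are given as [roll, pitch, yaw] about the fixed x, y, z axes, in that order (R = Rz(yaw) Ry(pitch) Rx(roll)).
In Python, from rig import * gives the robot as it stands. The module is installed in compiled form; this text tells all that it offers.
- The arm moves only by the tool carry_out, never from a script. Its argument "series" is a list of rows, each an object of numbers: "dx", "dy", "dz": the shift along the tool's x, y, z in units of 25 mm (1.0 is 25 mm); "rx", "ry", "rz": the turn, a rotation vector about the tool's x, y, z in units of 5 degrees (1.0 is 5 degrees); "hand": the opening, from 0 (shut) to 1 (fully open). A call has 1 to 8 rows; each row shifts and turns the commanded pose from where the row before left it, along the tool's axes as they then stand; what a row does not reach is not made up. A row lasts 1/8 s, in which the tool goes at most 62.5 mm and 10.7 degrees, less where a joint would pass 70% of its speed; a pose out of reach is approached as far as the arm can. A call is refused whole if a number of a shift passes 1 or a number of a turn 1, either way. A call with a gripper value outside its range is refused whole. The fingers move at their own pace and stop on an object; "newtons" is the grip in N (left out, the last holds). Time passes only in rows, so rows that do not move let the fingers close. It gives the time, the measured TCP pose, the force, the opening and the grip force at its end, in the units of the state.
- get_obs(): the state, without advancing time (a new reading comes with each control period).
- camera(name): name is "scene" or "top"; returns a dict with "pixels" (420x560x3 uint8, red, green, blue), "camera_matrix" (3x3 intrinsics, pixels), "R" (3x3) and "t" (3): a world point X has camera coordinates R X + t. Camera axes: x right, y down, z forward; pixel columns grow to the right and rows downward; lengths in m; the calibration is good to about 2 mm. A picture is of the moment at which its call begins. There is no depth.
- hand_in(): hands the job in; it is judged then, once.
The state is a dict: "t": time; "joint_pos": joint angles; "dq": joint speeds; "joint_torque": joint torques, N m; "tool_pos": TCP position; "eef_rot": TCP orientation; "wrist_force": force on the tool from outside, world axes, zero at the start; "ft_torque": the same for the moment, N m; "finger_gap": finger opening in m; "grip_force": force on a finger pad.
Only numpy, scipy, OpenCV 4.12 (cv2) and the standard library are available. Lean on these libraries where they do the work, as an engineer would, in place of code of your own. Each camera call takes 0.05 s, during which the arm holds its last target. There are 200 camera calls.

TASK

Bring the scrap pan over and let it stand on the bench squarely under the offcut bin, then push up the release paddle under the bin's clear guard lip so that the bin's floor drops open and all three steel offcuts fall into the pan. Leave the pan under the bin with the offcuts in it, and do not disturb the other things on the bench.

Things in the scene. Friction and masses are not known exactly. Their poses are not given: they have to be found in the camera images.
- bin: Fixed blue steel bin, open-topped 108 x 108 mm, walls 4 mm, from 190 to 288 mm above the bench. Two 22 mm posts (87 to 109 mm behind its centre, 54 mm to either side) on a foot plate (8 mm thick, 150 mm wide, 85 to 170 mm behind) carry it from behind. Origin on the bench under its centre; x points from its front (lip and paddle) back to the posts, y left, z up.
- lip_edge (a point): Middle of the free edge of the clear guard lip, at its underside: 145 mm in front of the bin's centre, 284 mm above the bench. The lip, 150 mm wide, 4 mm thick, runs level from the bin's front wall to here, over the paddle, which so cannot be reached from straight above: slant the fingers 30 to 45 degrees, tips leading towards the bin (+x), and come in below the lip. Axes as the bin.
- paddle_edge (a point): Centre of the paddle's round free edge, a 10 mm bar 80 mm long along y, 128 mm in front of the bin's centre and 223 mm above the bench at rest (61 mm below the lip, 17 mm short of its edge). A level 5 mm plate joins it to its pivot 58 mm behind (+x); a hook hangs from there, 84 to 64 mm in front of the bin's centre, down to 177 mm above the bench. Axes as the bin at rest.
- trigger (a joint): Angle of the release paddle, rad: 0 at rest, grows as its free edge is pushed up, at most 0.6. The latch lets go at about 0.3: edge 17 mm up, some 20 mm of finger travel once touching when the finger slants at 40 degrees; 25 to 32 mm is sure. A spring returns it; 5 to 10 N at the edge opens it. It need not be held once the floor has dropped.
- drop_spot (a point): Point on the bench where the pan's middle should stand: 8 mm to the front (-x) of the point below the bin's centre; axes as the bin. Within 22 mm along and across is good.
- floor_flap (a joint): Angle of the bin's hinged floor, rad: 0 shut, about 1.3 hanging open. Hinged along the bin's rear (+x) edge at 187 mm height; the front edge falls and then hangs with its tip about 60 mm above the bench. It stays open by its weight. The offcuts slide off it at once and need one to two seconds to settle in the pan.
- pan_mid (a point): Middle of the scrap pan, half-way up (22.5 mm above its underside): loose open aluminium pan 140 x 140 mm outside, 45 mm high, walls 4 mm, about 0.35 kg. x points from its handle to the opposite side, z up. It slides on the bench.
- pan_handle (a point): Grasp point on the pan's straight black handle, 115 mm from the pan's middle along the pan's -x and 34 mm above the bench. The handle is 14 mm wide (along y), 18 mm high, and runs along x from 70 to 159 mm from the pan's middle.
- tube_mid (a point): Centre of a loose square steel tube offcut, 70 x 25 x 25 mm (70 along x), at first in the bin.
- angle_mid (a point): Centre of a loose steel angle offcut, 75 x 26 x 26 mm (75 along x), 10 mm above its underside, at first in the bin.
- bar_mid (a point): Centre of a loose flat steel bar offcut, 65 x 24 x 12 mm (65 along x), at first in the bin.
- spray_can: Bystander: can, 64 mm diameter, 170 mm high, upright; origin under its centre.
- oil_bottle: Bystander: black bottle, 68 mm diameter, 150 mm high, upright; origin under its centre.
- hammer: Bystander: hammer lying flat, about 260 mm long along its x.
- g_clamp: Bystander: steel G-clamp lying flat, about 190 x 100 mm, 16 mm high.
- rod_tin: Bystander: flat tin, 70 x 160 x 30 mm; origin under its centre.
- disc: Bystander: grinding disc lying flat, 115 mm diameter, 12 mm thick; origin under its centre.
Not all that is in view belongs to the job. What is shaped like the part that bears angle_mid but black is not meant. Leave any brown look-alike of the part that bears bar_mid alone.

How it is judged:
On the way, in this order (a step that is already met when the one before it is completed fails the run):
1. the pan stands still on the bench under the bin, let go of, with the floor still shut (x of pan_mid in the frame of drop_spot between -0.025 and 0.025 m and y of pan_mid in the frame of drop_spot between -0.025 and 0.025 m and height (world z) of pan_mid below 0.03 m and angle between pan_mid's own z axis and vertical below 0.12 rad and contact force between the fingers and pan below 0.3 N and linear speed of pan below 0.02 m/s and value of joint floor_flap below 0.1 rad), for 0.2 s.
2. the bin's floor has dropped open (value of joint floor_flap above 0.8 rad), for 0.2 s.
At the end, for the whole second after the job is handed in: The pan stands flat and still on the bench, its middle within 25 mm (along and across) of the drop spot under the bin; the bin's floor hangs open (over 0.8 rad); all three offcuts lie settled (under 0.1 m/s) inside the pan's walls, centres less than 70 mm above the bench (x of pan_mid in the frame of drop_spot between -0.025 and 0.025 m and y of pan_mid in the frame of drop_spot between -0.025 and 0.025 m and height (world z) of pan_mid below 0.03 m and angle between pan_mid's own z axis and vertical below 0.12 rad and value of joint floor_flap above 0.8 rad and linear speed of pan below 0.02 m/s and x of tube_mid in the frame of pan_mid between -0.068 and 0.068 m and y of tube_mid in the frame of pan_mid between -0.068 and 0.068 m and height (world z) of each of tube_mid, angle_mid, bar_mid below 0.07 m and linear speed of each of tube, angle, bar below 0.1 m/s and x of angle_mid in the frame of pan_mid between -0.068 and 0.068 m and y of angle_mid in the frame of pan_mid between -0.068 and 0.068 m and x of bar_mid in the frame of pan_mid between -0.068 and 0.068 m and y of bar_mid in the frame of pan_mid between -0.068 and 0.068 m); the robot touches nothing.
It fails at once if another thing on the bench is shifted by more than 30 mm or knocked over (distance of any of spray_can, oil_bottle, hammer, g_clamp, rod_tin, disc from where it was at the start of the episode above 0.03 m or angle between any of spray_can, oil_bottle, hammer, g_clamp, rod_tin, disc's own z axis and vertical above 0.5 rad).
It also fails if it takes over 45 s, if anything falls off the work surface, if the arm or the gripper's body presses on something with over 40 N, if the wrist force passes 120 N, or if a joint passes its speed limit or range.

## Working session

There is one attempt and no reset: what is moved stays moved. The work goes in short steps, Python scripts to look and compute and a tool call to move; the robot and the scene stay as the last step left them, time stands still between calls to the robot, and variables do not carry over. Pictures are saved under pics/ and viewed, at most 10 in all, crops included, and the job is handed in when it is done.

Besides the shell and the picture viewer there is one more tool, called after "Call:" as a command line: name --argument value ..., lists and objects as JSON in quotes. carry_out: Moves the arm, as the interface text tells. Its arguments: {"type":"object","properties":{"series":{"type":"array"},"newtons":{"type":"number"}},"required":["series"]}

```bash
mkdir -p pics; python3 - <<'E'
from rig import *
import cv2,json,numpy as np
for n in("scene","top"):
    c=camera(n); cv2.imwrite(f"pics/{n}0.png",cv2.resize(c["pixels"][:,:,::-1],(784,588),interpolation=cv2.INTER_CUBIC))
    print(n,c["camera_matrix"],c["R"],c["t"])
    np.savez(f"{n}.npz",K=c["camera_matrix"],R=c["R"],t=c["t"],im=c["pixels"])
print(get_obs())
E
```

```text
scene [[458.46048798   0.         268.09488813]
 [  0.         458.46048798 215.91952027]
 [  0.           0.           1.        ]] [[-0.07368559  0.99720371  0.0124573 ]
 [ 0.57774164  0.0528656  -0.81450588]
 [-0.81288685 -0.05282025 -0.58002154]] [ 0.10074716 -0.15963435  1.68780422]
top [[469.09203128   0.         283.5491576 ]
 [  0.         469.09203128 209.36957771]
 [  0.           0.           1.        ]] [[-0.01448089 -0.99982729 -0.01164877]
 [-0.99600555  0.01545016 -0.08794448]
 [ 0.08810927  0.01032873 -0.99605726]] [-0.04677439  0.56889699  1.2250286 ]
{'t': 0.1, 'joint_pos': array([-1.37009501,  0.47770938,  0.02234579,  1.5563457 , -0.0114914 ,
        1.10932615, -0.08312643]), 'dq': array([-6.98258137e-04,  3.02807421e-04,  1.01129184e-03, -3.88893250e-03,
        1.29932683e-03,  7.06331412e-05,  8.67405333e-04]), 'joint_torque': array([ 3.00450978e-03, -5.97762108e+01,  1.61272768e+00, -2.81954849e+01,
        1.27598559e-02,  4.89197555e-03, -6.93186053e-06]), 'tool_pos': array([0.20506099, 0.64283315, 0.40383109]), 'eef_rot': array([-3.13993743e+00,  1.29768602e-04,  2.83278616e+00]), 'wrist_force': array([-0.16165881, -0.3160357 , -0.89783923]), 'ft_torque': array([0.02692382, 0.01166439, 0.00383477]), 'grip_force': 0.0, 'finger_gap': 0.08531500979963062}
```

View pics/scene0.png

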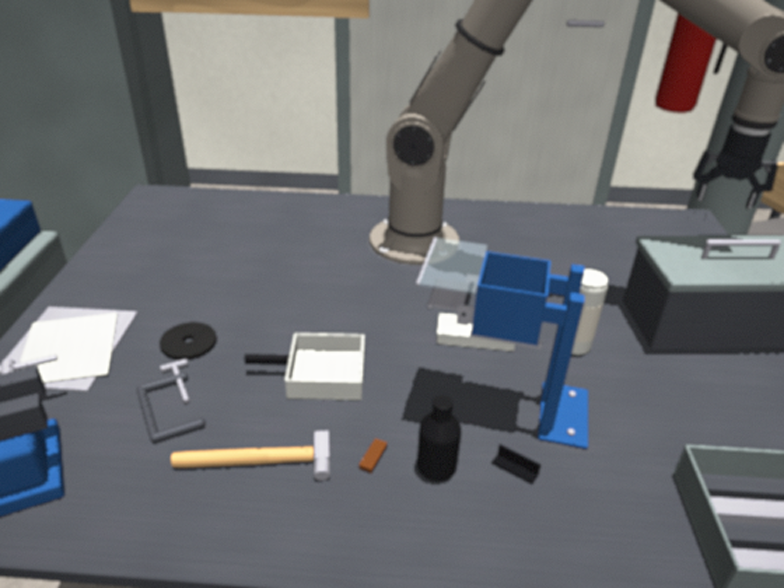

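View pics/top0.png

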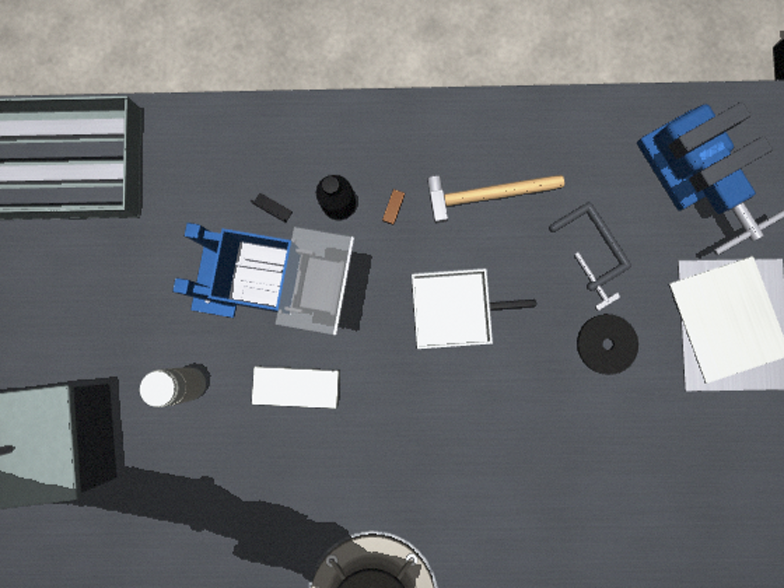

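The scene view shows the bin at (515,300), with its lip on the left side and the paddle below it. The pan is at (327,365), handle to the left. In the top view the lip's free edge runs (354,237)–(336,334), the pan rim corners are (412,271), (487,268), (493,344) and (418,348), and the handle end is (536,303).

```bash
cat > h.py <<'E'
import numpy as np,cv2
from scipy.optimize import least_squares
def load(n): return np.load(f"{n}.npz")
def proj(c,X):
    p=(np.asarray(X,float)@c["R"].T+c["t"])@c["K"].T; return p[:,:2]/p[:,2:]
def pose(p,X):
    c,s=np.cos(p[2]),np.sin(p[2]); X=np.asarray(X,float)
    return np.c_[p[0]+c*X[:,0]-s*X[:,1],p[1]+s*X[:,0]+c*X[:,1],X[:,2]]
def fit(obs,p0):  # obs: list (cam, X(local), uv in 560px)
    f=lambda p:np.concatenate([(proj(c,pose(p,X))-uv).ravel() for c,X,uv in obs])
    r=least_squares(f,p0,loss='soft_l1'); return r.x,f(r.x).reshape(-1,2)
BINX=[[-.145,-.075,.288],[-.145,.075,.288],[-.054,-.054,.288],[-.054,.054,.288],[.054,-.054,.288],[.054,.054,.288]]
PANX=[[.07,-.07,.045],[-.07,-.07,.045],[-.07,.07,.045],[.07,.07,.045],[-.159,0,.043]]
E
python3 - <<'E'
from h import *
T,S=load("top"),load("scene")
b,r=fit([(T,BINX[:2],np.array([[354,237],[336,334]])/1.4),(T,BINX[2:],np.array([[291,240],[277,311],[222,229],[212,301]])/1.4)],[.5,.2,1.5]); print("bin",b,r.round(1).tolist())
p,r=fit([(T,PANX,np.array([[412,271],[487,268],[493,344],[418,348],[536,303]])/1.4)],[.5,-.1,1.5]); print("pan",p,r.round(1).tolist())
print("pan handle",pose(p,[[-.115,0,.034]]),"in bin frame dyaw",p[2]-b[2])
tiles=[]
for c,n,ctr in((T,"top",(235,205)),(S,"scene",(335,235))):
    k=3; im=cv2.resize(c["im"][:,:,::-1],None,fx=k,fy=k,interpolation=cv2.INTER_CUBIC)
    extra=[[-.128,-.04,.223],[-.128,.04,.223],[.085,-.075,.008],[.085,.075,.008],[.17,-.075,.008],[.17,.075,.008]]
    for X,q,col in((BINX+extra,b,(0,255,0)),(PANX,p,(0,0,255))):
        for u in proj(c,pose(q,X)): cv2.circle(im,tuple(int(v*k+1) for v in u),4,col,1)
    x,y=ctr[0]*k,ctr[1]*k; tiles.append(im[y-290:y+290,max(0,x-400):x+400])
    cv2.imwrite(f"pics/{n}_ov.png",tiles[-1])
E
```

```text
bin [0.58338986 0.1628795  1.39449713] [[-0.6, -0.3], [0.3, 0.4], [0.5, 0.5], [1.5, -0.0], [-0.2, 0.3], [-2.4, -1.1]]
pan [ 0.53727577 -0.15823236  1.61578882] [[0.3, 1.3], [-0.0, 0.2], [-0.4, -0.7], [-0.6, -0.3], [0.8, -0.2]]
pan handle [[ 0.54244816 -0.27311598  0.034     ]] in bin frame dyaw 0.2212916899917723
```

View pics/top_ov.png

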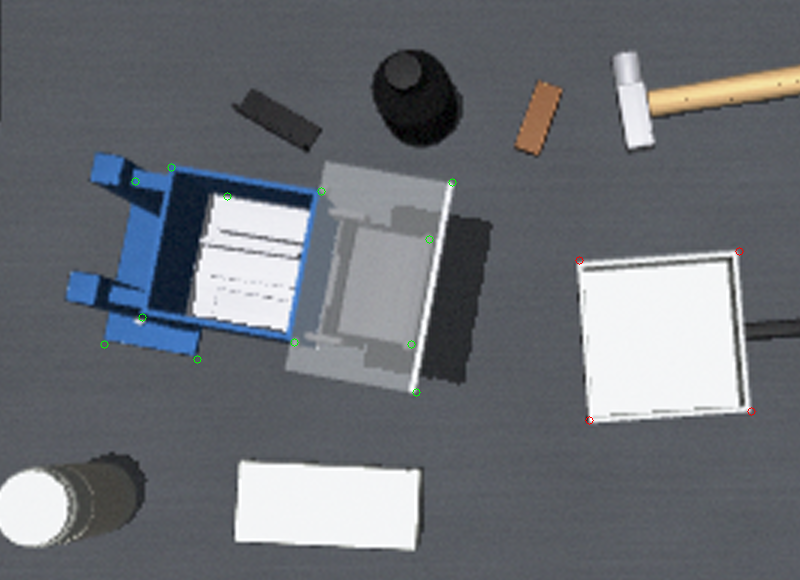

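View pics/scene_ov.png

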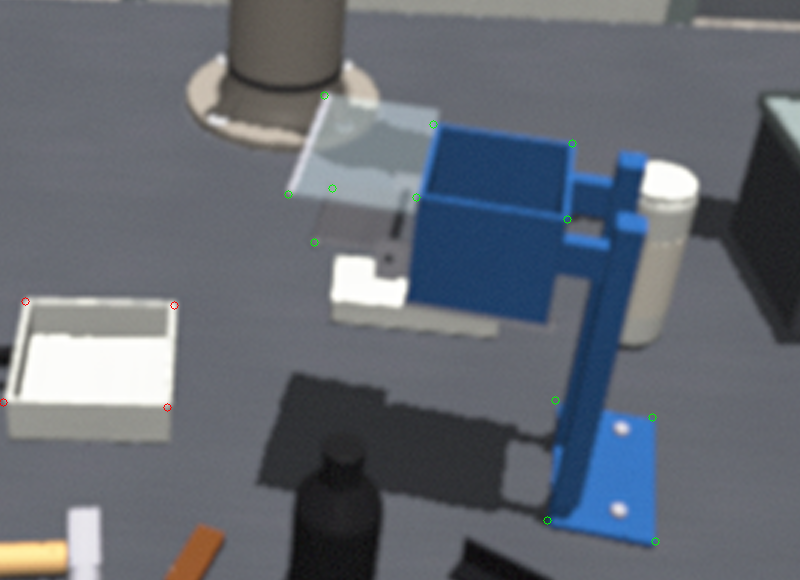

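The projected bin points (green) and pan corners (red) land on the real features in both views, so both poses are good to a few millimetres. I'll raise the arm first, turning the tool on the way.

Call:
carry_out --series '[{"dz":-0.9,"rz":1,"hand":1},{"dz":-0.9,"rz":1},{"dz":-0.9,"rz":1},{"dz":-0.9,"rz":1},{"dz":-0.9,"rz":1},{"dz":-0.9,"rz":1},{"dz":-0.9,"rz":1},{"dz":-0.9,"rz":1}]'

```text
validation failed for argument at $.se...
```

```bash
cat >> h.py <<'E'
from scipy.spatial.transform import Rotation as Rn
BIN=np.array([.5834,.1629,1.3945]); PAN=np.array([.5373,-.1582,1.6158])
def tool(yaw,slant):  # tips lead along yaw, slant (deg) from straight down
    return Rn.from_euler('z',yaw)*Rn.from_euler('x',np.pi)*Rn.from_euler('y',slant,degrees=True)
def tcp(P,R,depth=.155): return np.asarray(P)-depth*R.as_matrix()[:,2]
def plan(P,R,n,split=True):
    from rig import get_obs
    o=get_obs(); p=o["tool_pos"]; Rc=Rn.from_euler('xyz',o["eef_rot"])
    rv=(Rc.inv()*R).as_rotvec(degrees=True)
    print("t",round(o["t"],2),"q",o["joint_pos"].round(2),"tcp",p.round(3),"F",o["wrist_force"].round(1),"to",np.round(P,3))
    print("turn units total",(rv/5).round(2),"shift units if unturned",(Rc.inv().apply(P-p)/.025).round(2),"if turned first",(R.inv().apply(P-p)/.025).round(2))
    st=Rn.from_rotvec(rv/n,degrees=True); C=Rc
    for i in range(n):
        print((C.inv().apply((P-p)/n)/.025).round(2),(rv/n/5).round(2)); C=C*st
E
python3 - <<'E'
from h import *
plan(np.array([.5,0,.58]),tool(PAN[2],0),26)
E
```

```text
t 0.1 q [-1.37  0.48  0.02  1.56 -0.01  1.11 -0.08] tcp [0.205 0.643 0.404] F [-0.2 -0.3 -0.9] to [0.5  0.   0.58]
turn units total [-2.000e-02  1.000e-02  1.395e+01] shift units if unturned [-19.06 -20.92  -7.01] if turned first [-26.22  10.63  -7.05]
[-0.73 -0.8  -0.27] [-0.    0.    0.54]
[-0.77 -0.77 -0.27] [-0.    0.    0.54]
[-0.8  -0.73 -0.27] [-0.    0.    0.54]
[-0.84 -0.69 -0.27] [-0.    0.    0.54]
[-0.87 -0.65 -0.27] [-0.    0.    0.54]
[-0.9  -0.61 -0.27] [-0.    0.    0.54]
[-0.93 -0.57 -0.27] [-0.    0.    0.54]
[-0.95 -0.53 -0.27] [-0.    0.    0.54]
[-0.98 -0.48 -0.27] [-0.    0.    0.54]
[-1.   -0.43 -0.27] [-0.    0.    0.54]
[-1.02 -0.39 -0.27] [-0.    0.    0.54]
[-1.03 -0.34 -0.27] [-0.    0.    0.54]
[-1.05 -0.29 -0.27] [-0.    0.    0.54]
[-1.06 -0.24 -0.27] [-0.    0.    0.54]
[-1.07 -0.19 -0.27] [-0.    0.    0.54]
[-1.08 -0.14 -0.27] [-0.    0.    0.54]
[-1.08 -0.09 -0.27] [-0.    0.    0.54]
[-1.09 -0.04 -0.27] [-0.    0.    0.54]
[-1.09  0.01 -0.27] [-0.    0.    0.54]
[-1.09  0.06 -0.27] [-0.    0.    0.54]
[-1.08  0.11 -0.27] [-0.    0.    0.54]
[-1.08  0.16 -0.27] [-0.    0.    0.54]
[-1.07  0.21 -0.27] [-0.    0.    0.54]
[-1.06  0.26 -0.27] [-0.    0.    0.54]
[-1.04  0.31 -0.27] [-0.    0.    0.54]
[-1.03  0.36 -0.27] [-0.    0.    0.54]
```

Call:
carry_out --series '[{"dx":0,"dy":0,"dz":-0.9,"rx":0,"ry":0,"rz":1,"hand":1},{"dx":0,"dy":0,"dz":-0.9,"rx":0,"ry":0,"rz":1,"hand":1},{"dx":0,"dy":0,"dz":-0.9,"rx":0,"ry":0,"rz":1,"hand":1},{"dx":0,"dy":0,"dz":-0.9,"rx":0,"ry":0,"rz":1,"hand":1},{"dx":0,"dy":0,"dz":-0.9,"rx":0,"ry":0,"rz":1,"hand":1},{"dx":0,"dy":0,"dz":-0.9,"rx":0,"ry":0,"rz":1,"hand":1},{"dx":0,"dy":0,"dz":-0.9,"rx":0,"ry":0,"rz":1,"hand":1},{"dx":0,"dy":0,"dz":-0.9,"rx":0,"ry":0,"rz":1,"hand":1}]'

```text
t: 1.1
tool_pos: [0.2051, 0.643, 0.5848]
eef_rot: [-3.141, 0.001, 2.132]
wrist_force: [-0.5, -0.1, 0.1]
finger_gap: 0.0853
grip_force: 0.0
```

Call:
carry_out --series '[{"dx":-1,"dy":0,"dz":0,"rx":0,"ry":0,"rz":1,"hand":1},{"dx":-1,"dy":0,"dz":0,"rx":0,"ry":0,"rz":1,"hand":1},{"dx":-1,"dy":0.2,"dz":0,"rx":0,"ry":0,"rz":1,"hand":1},{"dx":-1,"dy":0.4,"dz":0,"rx":0,"ry":0,"rz":1,"hand":1},{"dx":-1,"dy":0.6,"dz":0,"rx":0,"ry":0,"rz":1,"hand":1},{"dx":-1,"dy":0.8,"dz":0,"rx":0,"ry":0,"rz":1,"hand":1},{"dx":-1,"dy":0.8,"dz":0,"rx":0,"ry":0,"rz":0,"hand":1},{"dx":-1,"dy":0.8,"dz":0,"rx":0,"ry":0,"rz":0,"hand":1}]'

```text
t: 2.1
tool_pos: [0.3473, 0.4644, 0.5845]
eef_rot: [-3.142, 0.0, 1.609]
wrist_force: [0.4, -0.1, -0.4]
finger_gap: 0.0857
grip_force: 0.0
```

Call:
carry_out --series '[{"dx":-1,"dy":0.4,"dz":0,"rx":0,"ry":0,"rz":0,"hand":1},{"dx":-1,"dy":0.4,"dz":0,"rx":0,"ry":0,"rz":0,"hand":1},{"dx":-1,"dy":0.4,"dz":0,"rx":0,"ry":0,"rz":0,"hand":1},{"dx":-1,"dy":0.4,"dz":0,"rx":0,"ry":0,"rz":0,"hand":1},{"dx":-1,"dy":0.2,"dz":0,"rx":0,"ry":0,"rz":0,"hand":1},{"dx":-1,"dy":0,"dz":0,"rx":0,"ry":0,"rz":0,"hand":1},{"dx":-1,"dy":0,"dz":0,"rx":0,"ry":0,"rz":0,"hand":1},{"dx":-1,"dy":0,"dz":0,"rx":0,"ry":0,"rz":0,"hand":1}]'

```text
t: 3.1
tool_pos: [0.3988, 0.2662, 0.5848]
eef_rot: [-3.142, -0.0, 1.611]
wrist_force: [-0.5, 0.2, 0.2]
finger_gap: 0.0851
grip_force: 0.0
```

```bash
python3 - <<'E'
from h import *
R=tool(PAN[2],45)
g=pose(PAN,[[-.12,0,.034]])[0]
plan(tcp(g,R),R,9)
E
```

```text
t 3.1 q [-1.16 -0.    0.44  1.77  0.    1.38 -0.67] tcp [0.399 0.266 0.585] F [-0.5  0.2  0.2] to [ 0.548 -0.388  0.144]
turn units total [ 0.02  9.   -0.05] shift units if unturned [-26.37   4.88  17.64] if turned first [-31.14   4.77  -6.18]
[-2.93  0.54  1.96] [ 0.    1.   -0.01]
[-3.09  0.54  1.7 ] [ 0.    1.   -0.01]
[-3.23  0.54  1.42] [ 0.    1.   -0.01]
[-3.34  0.54  1.13] [ 0.    1.   -0.01]
[-3.42  0.54  0.84] [ 0.    1.   -0.01]
[-3.49  0.54  0.54] [ 0.    1.   -0.01]
[-3.52  0.53  0.23] [ 0.    1.   -0.01]
[-3.53  0.53 -0.08] [ 0.    1.   -0.01]
[-3.51  0.53 -0.38] [ 0.    1.   -0.01]
```

Call:
carry_out --series '[{"dx":-1,"dy":0.2,"dz":0,"rx":0,"ry":0,"rz":0,"hand":1},{"dx":-1,"dy":0.2,"dz":0,"rx":0,"ry":0,"rz":0,"hand":1},{"dx":-1,"dy":0.2,"dz":0,"rx":0,"ry":0,"rz":0,"hand":1},{"dx":-1,"dy":0.2,"dz":0,"rx":0,"ry":0,"rz":0,"hand":1},{"dx":-1,"dy":0.2,"dz":0,"rx":0,"ry":0,"rz":0,"hand":1},{"dx":-1,"dy":0.2,"dz":0,"rx":0,"ry":0,"rz":0,"hand":1},{"dx":-1,"dy":0.2,"dz":0,"rx":0,"ry":0,"rz":0,"hand":1},{"dx":-1,"dy":0.2,"dz":0,"rx":0,"ry":0,"rz":0,"hand":1}]'

```text
t: 4.1
tool_pos: [0.4468, 0.0679, 0.5847]
eef_rot: [3.142, -0.001, 1.611]
wrist_force: [0.7, -0.2, -0.6]
finger_gap: 0.0852
grip_force: 0.0
```

Call:
carry_out --series '[{"dx":-1,"dy":0.4,"dz":0,"rx":0,"ry":0,"rz":0,"hand":1},{"dx":-1,"dy":0.4,"dz":0,"rx":0,"ry":0,"rz":0,"hand":1},{"dx":-1,"dy":0.4,"dz":0,"rx":0,"ry":0,"rz":0,"hand":1},{"dx":-1,"dy":0.4,"dz":0,"rx":0,"ry":0,"rz":0,"hand":1},{"dx":-1,"dy":0.4,"dz":0,"rx":0,"ry":0,"rz":0,"hand":1},{"dx":-1,"dy":0.4,"dz":0,"rx":0,"ry":0,"rz":0,"hand":1},{"dx":-1,"dy":0.4,"dz":0,"rx":0,"ry":0,"rz":0,"hand":1},{"dx":-1,"dy":0.4,"dz":0,"rx":0,"ry":0,"rz":0,"hand":1}]'

```text
t: 5.1
tool_pos: [0.5348, -0.1283, 0.5847]
eef_rot: [3.142, -0.001, 1.612]
wrist_force: [-0.2, -0.7, 0.1]
finger_gap: 0.0856
grip_force: 0.0
```

Call:
carry_out --series '[{"dx":-1,"dy":0,"dz":0,"rx":0,"ry":1,"rz":0,"hand":1},{"dx":-1,"dy":0,"dz":0,"rx":0,"ry":1,"rz":0,"hand":1},{"dx":-1,"dy":0,"dz":0,"rx":0,"ry":1,"rz":0,"hand":1},{"dx":-1,"dy":0,"dz":0,"rx":0,"ry":1,"rz":0,"hand":1},{"dx":-1,"dy":0,"dz":0,"rx":0,"ry":1,"rz":0,"hand":1},{"dx":-1,"dy":0,"dz":0,"rx":0,"ry":1,"rz":0,"hand":1},{"dx":-1,"dy":0,"dz":0,"rx":0,"ry":1,"rz":0,"hand":1},{"dx":-1,"dy":0,"dz":0,"rx":0,"ry":1,"rz":0,"hand":1}]'

```text
t: 6.1
tool_pos: [0.5421, -0.3148, 0.5256]
eef_rot: [3.14, -0.701, 1.612]
wrist_force: [0.3, 1.4, -0.4]
finger_gap: 0.0856
grip_force: 0.0
```

```bash
python3 - <<'E'
from h import *
R=tool(PAN[2],45)
g=pose(PAN,[[-.12,0,.034]])[0]
plan(tcp(g,R),R,8)
E
```

```text
t 6.1 q [ 0.04  0.53  0.8   1.46 -0.81  1.87  0.91] tcp [ 0.542 -0.315  0.526] F [ 0.3  1.4 -0.4] to [ 0.548 -0.388  0.144]
turn units total [ 0.04  0.97 -0.03] shift units if unturned [-12.08   0.09   9.8 ] if turned first [-12.87   0.09   8.74]
[-1.51  0.01  1.22] [ 0.01  0.12 -0.  ]
[-1.52  0.01  1.21] [ 0.01  0.12 -0.  ]
[-1.54  0.01  1.19] [ 0.01  0.12 -0.  ]
[-1.55  0.01  1.18] [ 0.01  0.12 -0.  ]
[-1.56  0.01  1.16] [ 0.01  0.12 -0.  ]
[-1.57  0.01  1.14] [ 0.01  0.12 -0.  ]
[-1.58  0.01  1.13] [ 0.01  0.12 -0.  ]
[-1.6   0.01  1.11] [ 0.01  0.12 -0.  ]
```

Call:
carry_out --series '[{"dx":-1,"dy":0,"dz":0.85,"rx":0,"ry":0,"rz":0,"hand":1},{"dx":-1,"dy":0,"dz":0.85,"rx":0,"ry":0,"rz":0,"hand":1},{"dx":-1,"dy":0,"dz":0.85,"rx":0,"ry":0,"rz":0,"hand":1},{"dx":-1,"dy":0,"dz":0.85,"rx":0,"ry":0,"rz":0,"hand":1},{"dx":-1,"dy":0,"dz":0.85,"rx":0,"ry":0,"rz":0,"hand":1},{"dx":-1,"dy":0,"dz":0.85,"rx":0,"ry":0,"rz":0,"hand":1},{"dx":-1,"dy":0,"dz":0.85,"rx":0,"ry":0,"rz":0,"hand":1},{"dx":-1,"dy":0,"dz":0.85,"rx":0,"ry":0,"rz":0,"hand":1}]'

```text
t: 7.1
tool_pos: [0.544, -0.358, 0.2662]
eef_rot: [3.141, -0.698, 1.612]
wrist_force: [0.4, -0.5, -0.6]
finger_gap: 0.0853
grip_force: 0.0
```

```bash
python3 - <<'E'
from h import *
from rig import camera
R=tool(PAN[2],40)
g=pose(PAN,[[-.12,0,.034]])[0]
plan(tcp(g,R),R,4)
c=camera("scene"); cv2.imwrite("pics/s1.png",cv2.resize(c["pixels"][150:380,60:380,::-1],None,fx=2.4,fy=2.4,interpolation=cv2.INTER_CUBIC))
E
```

```text
t 7.1 q [ 0.17  0.84  0.69  1.61 -0.91  1.58  1.22] tcp [ 0.544 -0.358  0.266] F [ 0.4 -0.5 -0.6] to [ 0.547 -0.378  0.153]
turn units total [ 0.04 -0.   -0.03] shift units if unturned [-3.52  0.09  2.97] if turned first [-3.52  0.09  2.97]
[-0.88  0.02  0.74] [ 0.01 -0.   -0.01]
[-0.88  0.02  0.74] [ 0.01 -0.   -0.01]
[-0.88  0.02  0.74] [ 0.01 -0.   -0.01]
[-0.88  0.02  0.74] [ 0.01 -0.   -0.01]
```

View pics/s1.png

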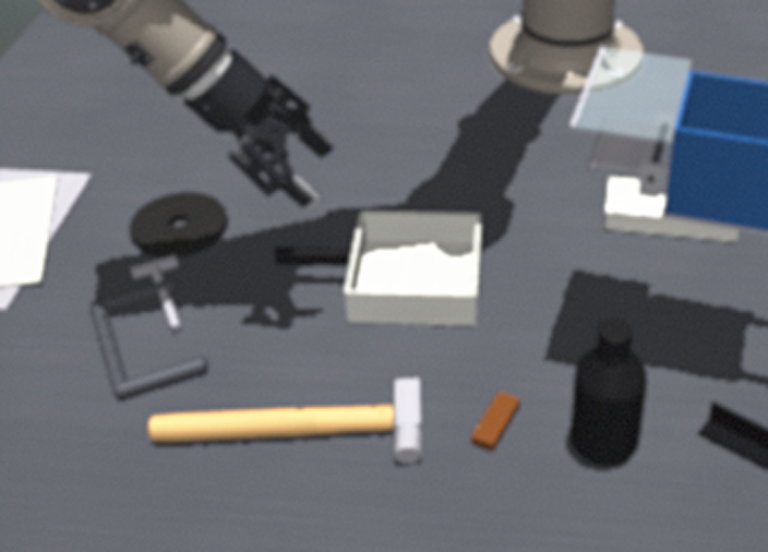

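The gripper, at (275,150) in the crop, hangs above the handle at (310,255) with the fingers on either side of it. I'll go down and close.

Call:
carry_out --series '[{"dx":-0.88,"dy":0.02,"dz":0.74,"rx":0,"ry":0,"rz":0,"hand":1},{"dx":-0.88,"dy":0.02,"dz":0.74,"rx":0,"ry":0,"rz":0,"hand":1},{"dx":-0.88,"dy":0.02,"dz":0.74,"rx":0,"ry":0,"rz":0,"hand":1},{"dx":-0.88,"dy":0.03,"dz":0.74,"rx":0,"ry":0,"rz":0,"hand":1},{"dx":0,"dy":0,"dz":0,"rx":0,"ry":0,"rz":0,"hand":1}]'

```text
t: 7.78
tool_pos: [0.5467, -0.3772, 0.1525]
eef_rot: [-3.138, -0.7, 1.609]
wrist_force: [0.5, -0.4, 0.4]
finger_gap: 0.0856
grip_force: 0.0
```

Call:
carry_out --series '[{"dx":0,"dy":0,"dz":0,"rx":0,"ry":0,"rz":0,"hand":0},{"dx":0,"dy":0,"dz":0,"rx":0,"ry":0,"rz":0,"hand":0},{"dx":0,"dy":0,"dz":0,"rx":0,"ry":0,"rz":0,"hand":0},{"dx":0,"dy":0,"dz":0,"rx":0,"ry":0,"rz":0,"hand":0},{"dx":0,"dy":0,"dz":0,"rx":0,"ry":0,"rz":0,"hand":0},{"dx":0,"dy":0,"dz":0,"rx":0,"ry":0,"rz":0,"hand":0}]' --newtons 60

```text
t: 8.52
tool_pos: [0.5474, -0.3777, 0.1542]
eef_rot: [3.141, -0.699, 1.611]
wrist_force: [-0.8, 0.1, 5.7]
finger_gap: 0.0133
grip_force: 60.3
```

```bash
python3 - <<'E'
from h import *
# after grasp: pan rides with tool; turn so tool yaw = bin yaw, pan at drop spot + 3 mm high
R=tool(BIN[2],40)
g=pose(BIN,[[-.128,0,.037]])[0]
plan(tcp(g,R),R,15)
E
```

```text
t 8.53 q [ 0.23  1.    0.64  1.58 -0.98  1.49  1.32] tcp [ 0.547 -0.378  0.154] F [-0.8  0.1  5.7] to [ 0.543 -0.061  0.156]
turn units total [-1.59 -0.    1.9 ] shift units if unturned [9.73 0.35 8.09] if turned first [ 9.56 -2.37  7.95]
[0.65 0.02 0.54] [-0.11 -0.    0.13]
[0.65 0.01 0.54] [-0.11 -0.    0.13]
[ 0.65 -0.    0.54] [-0.11 -0.    0.13]
[ 0.65 -0.01  0.54] [-0.11 -0.    0.13]
[ 0.65 -0.03  0.54] [-0.11 -0.    0.13]
[ 0.65 -0.04  0.54] [-0.11 -0.    0.13]
[ 0.65 -0.05  0.54] [-0.11 -0.    0.13]
[ 0.65 -0.06  0.54] [-0.11 -0.    0.13]
[ 0.65 -0.07  0.54] [-0.11 -0.    0.13]
[ 0.65 -0.09  0.54] [-0.11 -0.    0.13]
[ 0.64 -0.1   0.54] [-0.11 -0.    0.13]
[ 0.64 -0.11  0.53] [-0.11 -0.    0.13]
[ 0.64 -0.12  0.53] [-0.11 -0.    0.13]
[ 0.64 -0.13  0.53] [-0.11 -0.    0.13]
[ 0.64 -0.15  0.53] [-0.11 -0.    0.13]
```

The handle is gripped, with a gap of 13.3 mm. I'll lift a little and carry the pan forward, turning it to the bin's heading.

Call:
carry_out --series '[{"dx":0.2,"dy":0,"dz":-0.25,"rx":0,"ry":0,"rz":0,"hand":0},{"dx":0.65,"dy":0.02,"dz":0.54,"rx":-0.11,"ry":0,"rz":0.13,"hand":0},{"dx":0.65,"dy":0.01,"dz":0.54,"rx":-0.11,"ry":0,"rz":0.13,"hand":0},{"dx":0.65,"dy":0,"dz":0.54,"rx":-0.11,"ry":0,"rz":0.13,"hand":0},{"dx":0.65,"dy":-0.01,"dz":0.54,"rx":-0.11,"ry":0,"rz":0.13,"hand":0},{"dx":0.65,"dy":-0.03,"dz":0.54,"rx":-0.11,"ry":0,"rz":0.13,"hand":0},{"dx":0.65,"dy":-0.04,"dz":0.54,"rx":-0.11,"ry":0,"rz":0.13,"hand":0},{"dx":0.65,"dy":-0.05,"dz":0.54,"rx":-0.11,"ry":0,"rz":0.13,"hand":0}]' --newtons 100

```text
t: 9.52
tool_pos: [0.5455, -0.2284, 0.1625]
eef_rot: [3.141, -0.698, 1.506]
wrist_force: [1.3, -0.8, -3.2]
finger_gap: 0.0125
grip_force: 97.6
```

```bash
python3 - <<'E'
from h import *
from rig import camera
R=tool(BIN[2],40)
g=pose(BIN,[[-.128,0,.042]])[0]
plan(tcp(g,R),R,8)
c=camera("scene"); cv2.imwrite("pics/s2.png",cv2.resize(c["pixels"][130:360,100:420,::-1],None,fx=2.4,fy=2.4,interpolation=cv2.INTER_CUBIC))
E
```

```text
t 9.53 q [ 0.02  0.87  0.6   1.84 -1.12  1.31  1.23] tcp [ 0.546 -0.228  0.162] F [ 1.3 -0.8 -3.2] to [ 0.543 -0.061  0.161]
turn units total [-0.82  0.    0.98] shift units if unturned [ 5.06 -0.51  4.34] if turned first [ 4.99 -1.25  4.28]
[ 0.63 -0.06  0.54] [-0.1   0.    0.12]
[ 0.63 -0.08  0.54] [-0.1   0.    0.12]
[ 0.63 -0.09  0.54] [-0.1   0.    0.12]
[ 0.63 -0.1   0.54] [-0.1   0.    0.12]
[ 0.63 -0.11  0.54] [-0.1   0.    0.12]
[ 0.63 -0.12  0.54] [-0.1   0.    0.12]
[ 0.63 -0.13  0.54] [-0.1   0.    0.12]
[ 0.63 -0.15  0.54] [-0.1   0.    0.12]
```

View pics/s2.png

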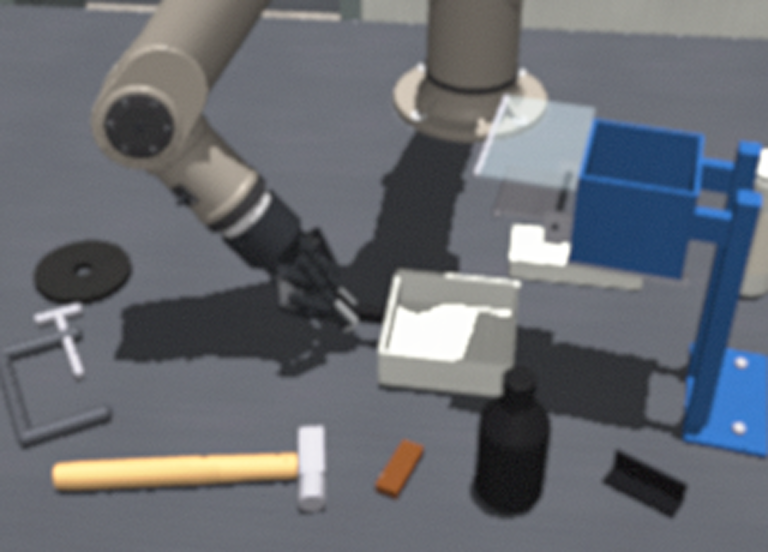

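The pan, at (450,330) in the crop, hangs level in the gripper, and the bottle and the lip are clear of the path. I'll carry on under the bin.

Call:
carry_out --series '[{"dx":0.63,"dy":-0.06,"dz":0.54,"rx":-0.1,"ry":0,"rz":0.12,"hand":0},{"dx":0.63,"dy":-0.08,"dz":0.54,"rx":-0.1,"ry":0,"rz":0.12,"hand":0},{"dx":0.63,"dy":-0.09,"dz":0.54,"rx":-0.1,"ry":0,"rz":0.12,"hand":0},{"dx":0.63,"dy":-0.1,"dz":0.54,"rx":-0.1,"ry":0,"rz":0.12,"hand":0},{"dx":0.63,"dy":-0.11,"dz":0.54,"rx":-0.1,"ry":0,"rz":0.12,"hand":0},{"dx":0.63,"dy":-0.12,"dz":0.54,"rx":-0.1,"ry":0,"rz":0.12,"hand":0},{"dx":0.63,"dy":-0.13,"dz":0.54,"rx":-0.1,"ry":0,"rz":0.12,"hand":0},{"dx":0.63,"dy":-0.15,"dz":0.54,"rx":-0.1,"ry":0,"rz":0.12,"hand":0}]'

```text
t: 10.58
tool_pos: [0.5431, -0.061, 0.1606]
eef_rot: [-3.141, -0.698, 1.397]
wrist_force: [-0.1, 0.9, -4.0]
finger_gap: 0.0119
grip_force: 97.8
```

```bash
python3 - <<'E'
from h import *
from rig import camera
R=tool(BIN[2],40)
g=pose(BIN,[[-.128,0,.034]])[0]
plan(tcp(g,R),R,2)
D=np.array([*pose(BIN,[[-.008,0,0]])[0][:2],BIN[2]])
tiles=[]
for n,(u0,v0) in (("scene",(150,130)),("top",(110,120))):
    c=camera(n); im=cv2.resize(c["pixels"][:,:,::-1],None,fx=3,fy=3,interpolation=cv2.INTER_CUBIC)
    X=np.array(PANX)+[0,0,.008]
    for u in proj(c,pose(D,X)): cv2.circle(im,tuple(int(v*3+1) for v in u),4,(0,0,255),1)
    tiles.append(im[v0*3:v0*3+550,u0*3:u0*3+395])
cv2.imwrite("pics/s3.png",np.hstack(tiles))
E
```

```text
t 10.57 q [-0.19  0.76  0.48  2.04 -1.33  1.07  1.1 ] tcp [ 0.543 -0.061  0.161] F [-0.1  0.9 -4. ] to [ 0.543 -0.061  0.153]
turn units total [-0.02  0.    0.02] shift units if unturned [-0.21  0.02  0.24] if turned first [-0.21  0.02  0.24]
[-0.1   0.01  0.12] [-0.01  0.    0.01]
[-0.1   0.01  0.12] [-0.01  0.    0.01]Traceback (most recent call last):
  File "<stdin>", line 11, in <module>
  File "h.py", line 5, in proj
    p=(np.asarray(X,float)@c["R"].T+c["t"])@c["K"].T; return p[:,:2]/p[:,2:]
                                            ~^^^^^
KeyError: 'K'
```

Call:
carry_out --series '[{"dx":-0.1,"dy":0,"dz":0.12,"rx":0,"ry":0,"rz":0,"hand":0},{"dx":-0.1,"dy":0,"dz":0.12,"rx":0,"ry":0,"rz":0,"hand":0},{"dx":0,"dy":0,"dz":0,"rx":0,"ry":0,"rz":0,"hand":0}]'

```text
t: 11.0
tool_pos: [0.5431, -0.0634, 0.1538]
eef_rot: [3.142, -0.702, 1.397]
wrist_force: [-3.2, -1.1, 7.6]
finger_gap: 0.0127
grip_force: 99.0
```

```bash
python3 - <<'E'
from h import *
from rig import camera
D=np.array([*pose(BIN,[[-.008,0,0]])[0][:2],BIN[2]])
tiles=[]
for n,(u0,v0) in (("scene",(250,150)),("top",(135,120))):
    c=camera(n); c["K"]=c["camera_matrix"]; im=cv2.resize(c["pixels"][:,:,::-1],None,fx=3,fy=3,interpolation=cv2.INTER_CUBIC)
    for u in proj(c,pose(D,PANX)): cv2.circle(im,tuple(int(v*3+1) for v in u),4,(0,0,255),1)
    tiles.append(im[v0*3:v0*3+550,u0*3:u0*3+395])
cv2.imwrite("pics/s3.png",np.hstack(tiles))
E
```

```text
(no output)
```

View pics/s3.png

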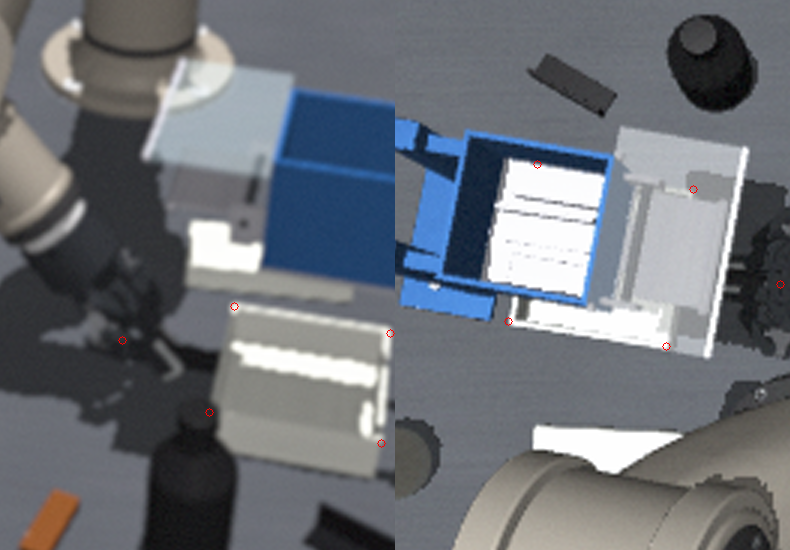

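The pan's rim corners fall on the predicted marks, within about 1–3 image pixels, and it stands under the bin between the posts and the lip. I'll let go and back out.

Call:
carry_out --series '[{"dx":0,"dy":0,"dz":0,"rx":0,"ry":0,"rz":0,"hand":0.5},{"dx":0,"dy":0,"dz":0,"rx":0,"ry":0,"rz":0,"hand":0.5},{"dx":0,"dy":0,"dz":0,"rx":0,"ry":0,"rz":0,"hand":0.5},{"dx":0,"dy":0,"dz":0,"rx":0,"ry":0,"rz":0,"hand":0.5},{"dx":0,"dy":0,"dz":-0.5,"rx":0,"ry":0,"rz":0,"hand":0.5},{"dx":0,"dy":0,"dz":-1,"rx":0,"ry":0,"rz":0,"hand":0.5},{"dx":0,"dy":0,"dz":-1,"rx":0,"ry":0,"rz":0,"hand":0.5},{"dx":0,"dy":0,"dz":-1,"rx":0,"ry":0,"rz":0,"hand":0.5}]'

```text
t: 12.1
tool_pos: [0.5332, -0.119, 0.2211]
eef_rot: [3.141, -0.698, 1.398]
wrist_force: [-0.4, -0.2, 0.0]
finger_gap: 0.0429
grip_force: 0.0
```

Call:
carry_out --series '[{"dx":0,"dy":0,"dz":-1,"rx":0,"ry":1,"rz":0,"hand":0},{"dx":0,"dy":0,"dz":-1,"rx":0,"ry":0,"rz":0,"hand":0},{"dx":0,"dy":0,"dz":0,"rx":0,"ry":0,"rz":0,"hand":0},{"dx":0,"dy":0,"dz":0,"rx":0,"ry":0,"rz":0,"hand":0}]' --newtons 40

```text
t: 12.6
tool_pos: [0.5277, -0.1504, 0.2564]
eef_rot: [-3.141, -0.785, 1.398]
wrist_force: [0.1, 0.1, 0.1]
finger_gap: -0.0
grip_force: 0.0
```

```bash
python3 - <<'E'
from h import *
from rig import camera
R=tool(BIN[2],45)
for x in(-.19,-.127):
    w=pose(BIN,[[x,0,.188]])[0]
    plan(tcp(w,R,.173),R,1)
c=camera("top"); c["K"]=c["camera_matrix"]
D=np.array([*pose(BIN,[[-.008,0,0]])[0][:2],BIN[2]])
tiles=[]
for n,(u0,v0) in (("scene",(250,150)),("top",(135,120))):
    c=camera(n); c["K"]=c["camera_matrix"]; im=cv2.resize(c["pixels"][:,:,::-1],None,fx=3,fy=3,interpolation=cv2.INTER_CUBIC)
    for u in proj(c,pose(D,PANX)): cv2.circle(im,tuple(int(v*3+1) for v in u),4,(0,0,255),1)
    tiles.append(im[v0*3:v0*3+550,u0*3:u0*3+395])
cv2.imwrite("pics/s4.png",np.hstack(tiles))
E
```

```text
t 12.6 q [-0.06  0.63  0.56  1.98 -1.15  1.29  1.03] tcp [ 0.528 -0.15   0.256] F [0.1 0.1 0.1] to [ 0.529 -0.145  0.31 ]
turn units total [-0.04  0.    0.03] shift units if unturned [ 1.69 -0.   -1.36] if turned first [ 1.69 -0.   -1.36]
[ 1.69 -0.   -1.36] [-0.04  0.    0.03]
t 12.6 q [-0.06  0.63  0.56  1.98 -1.15  1.29  1.03] tcp [ 0.528 -0.15   0.256] F [0.1 0.1 0.1] to [ 0.54  -0.083  0.31 ]
turn units total [-0.04  0.    0.03] shift units if unturned [3.47 0.01 0.42] if turned first [ 3.47 -0.    0.42]
[3.47 0.01 0.42] [-0.04  0.    0.03]
```

View pics/s4.png

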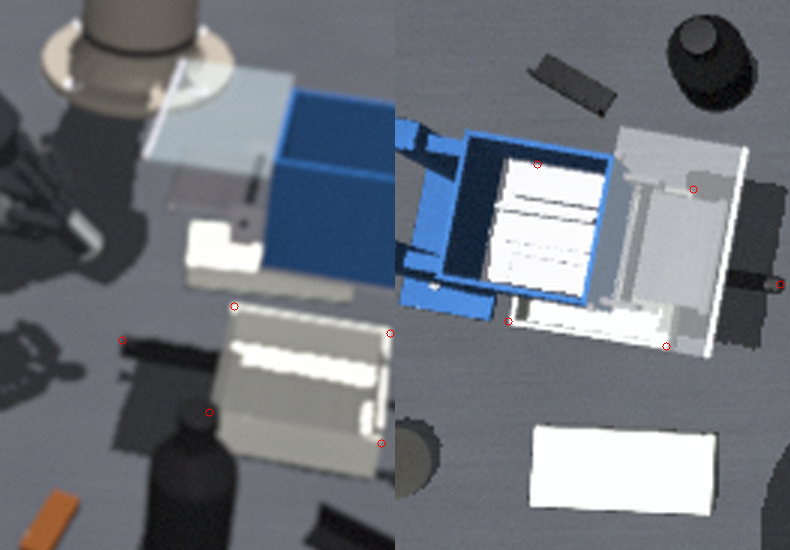

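The pan has been let go and has not moved: the handle end sits on its mark at (780,284), and the bin floor is shut with the offcuts inside. Now I'll bring the closed, slanted fingers below the paddle.

Call:
carry_out --series '[{"dx":0.85,"dy":0,"dz":-0.68,"rx":0,"ry":0,"rz":0,"hand":0},{"dx":0.84,"dy":0,"dz":-0.68,"rx":0,"ry":0,"rz":0,"hand":0},{"dx":0.6,"dy":0,"dz":0.6,"rx":0,"ry":0,"rz":0,"hand":0},{"dx":0.6,"dy":0,"dz":0.6,"rx":0,"ry":0,"rz":0,"hand":0},{"dx":0.58,"dy":0,"dz":0.58,"rx":0,"ry":0,"rz":0,"hand":0},{"dx":0,"dy":0,"dz":0,"rx":0,"ry":0,"rz":0,"hand":0}]'

```text
t: 13.5
tool_pos: [0.5396, -0.0806, 0.3099]
eef_rot: [-3.139, -0.786, 1.401]
wrist_force: [-0.3, -0.5, -0.3]
finger_gap: 0.0002
grip_force: 0.0
```

Call:
carry_out --series '[{"dx":0.2,"dy":0,"dz":-0.2,"rx":0,"ry":0,"rz":0,"hand":0},{"dx":0.2,"dy":0,"dz":-0.2,"rx":0,"ry":0,"rz":0,"hand":0},{"dx":0.2,"dy":0,"dz":-0.2,"rx":0,"ry":0,"rz":0,"hand":0}]'

```text
t: 13.88
tool_pos: [0.5393, -0.0844, 0.3321]
eef_rot: [3.141, -0.784, 1.396]
wrist_force: [1.2, -1.0, -4.2]
finger_gap: 0.0
grip_force: 1.8
```

Contact is made, with 4 N pushing down on the tool. I'll keep pushing up.

Call:
carry_out --series '[{"dx":0.2,"dy":0,"dz":-0.2,"rx":0,"ry":0,"rz":0,"hand":0},{"dx":0.2,"dy":0,"dz":-0.2,"rx":0,"ry":0,"rz":0,"hand":0},{"dx":0.1,"dy":0,"dz":-0.1,"rx":0,"ry":0,"rz":0,"hand":0},{"dx":0,"dy":0,"dz":0,"rx":0,"ry":0,"rz":0,"hand":0}]'

```text
t: 14.38
tool_pos: [0.5394, -0.0834, 0.3497]
eef_rot: [3.141, -0.785, 1.398]
wrist_force: [0.7, -1.6, -3.6]
finger_gap: -0.0001
grip_force: 1.8
```

```bash
python3 - <<'E'
from h import *
from rig import camera
tiles=[]
for n,(u0,v0) in (("scene",(250,150)),("top",(135,120))):
    c=camera(n); im=cv2.resize(c["pixels"][:,:,::-1],None,fx=3,fy=3,interpolation=cv2.INTER_CUBIC)
    tiles.append(im[v0*3:v0*3+550,u0*3:u0*3+395])
cv2.imwrite("pics/s5.png",np.hstack(tiles))
E
```

```text
(no output)
```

View pics/s5.png

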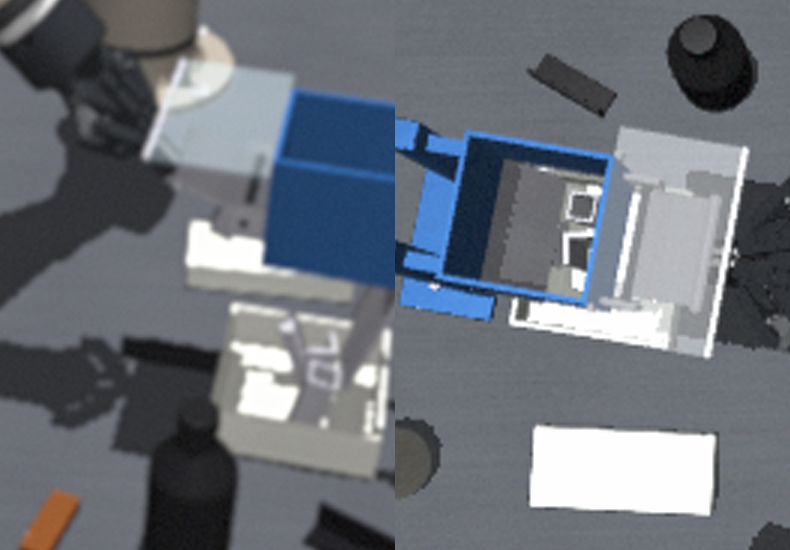

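The floor has dropped, and the offcuts are in the pan, upright against the flap at (320,360). I'll go down, back out and let them settle.

Call:
carry_out --series '[{"dx":-0.4,"dy":0,"dz":0.4,"rx":0,"ry":0,"rz":0,"hand":0},{"dx":-0.4,"dy":0,"dz":0.4,"rx":0,"ry":0,"rz":0,"hand":0},{"dx":-0.4,"dy":0,"dz":0.4,"rx":0,"ry":0,"rz":0,"hand":0},{"dx":-0.7,"dy":0,"dz":-0.7,"rx":0,"ry":0,"rz":0,"hand":0},{"dx":-0.7,"dy":0,"dz":-0.7,"rx":0,"ry":0,"rz":0,"hand":0},{"dx":-0.7,"dy":0,"dz":-0.7,"rx":0,"ry":0,"rz":0,"hand":0},{"dx":-0.7,"dy":0,"dz":-0.7,"rx":0,"ry":0,"rz":0,"hand":0},{"dx":0,"dy":0,"dz":-1,"rx":0,"ry":0,"rz":0,"hand":0}]'

```text
t: 15.48
tool_pos: [0.5193, -0.1986, 0.3241]
eef_rot: [-3.138, -0.787, 1.396]
wrist_force: [0.9, -0.4, -0.3]
finger_gap: 0.0
grip_force: 0.0
```

Call:
carry_out --series '[{"dx":0,"dy":0,"dz":-1,"rx":0,"ry":0,"rz":0,"hand":0},{"dx":0,"dy":0,"dz":0,"rx":0,"ry":0,"rz":0,"hand":0},{"dx":0,"dy":0,"dz":0,"rx":0,"ry":0,"rz":0,"hand":0},{"dx":0,"dy":0,"dz":0,"rx":0,"ry":0,"rz":0,"hand":0},{"dx":0,"dy":0,"dz":0,"rx":0,"ry":0,"rz":0,"hand":0},{"dx":0,"dy":0,"dz":0,"rx":0,"ry":0,"rz":0,"hand":0},{"dx":0,"dy":0,"dz":0,"rx":0,"ry":0,"rz":0,"hand":0},{"dx":0,"dy":0,"dz":0,"rx":0,"ry":0,"rz":0,"hand":0}]'

```text
t: 16.48
tool_pos: [0.5164, -0.2157, 0.3424]
eef_rot: [-3.142, -0.785, 1.398]
wrist_force: [0.2, -0.6, -0.2]
finger_gap: -0.0003
grip_force: 0.0
```

```bash
python3 - <<'E'
from h import *
from rig import camera
D=np.array([*pose(BIN,[[-.008,0,0]])[0][:2],BIN[2]])
tiles=[]
for n,(u0,v0) in (("scene",(250,150)),("top",(135,120))):
    c=camera(n); c["K"]=c["camera_matrix"]; im=cv2.resize(c["pixels"][:,:,::-1],None,fx=3,fy=3,interpolation=cv2.INTER_CUBIC)
    for u in proj(c,pose(D,PANX)): cv2.circle(im,tuple(int(v*3+1) for v in u),4,(0,0,255),1)
    tiles.append(im[v0*3:v0*3+550,u0*3:u0*3+395])
cv2.imwrite("pics/s6.png",np.hstack(tiles))
E
```

```text
(no output)
```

View pics/s6.png

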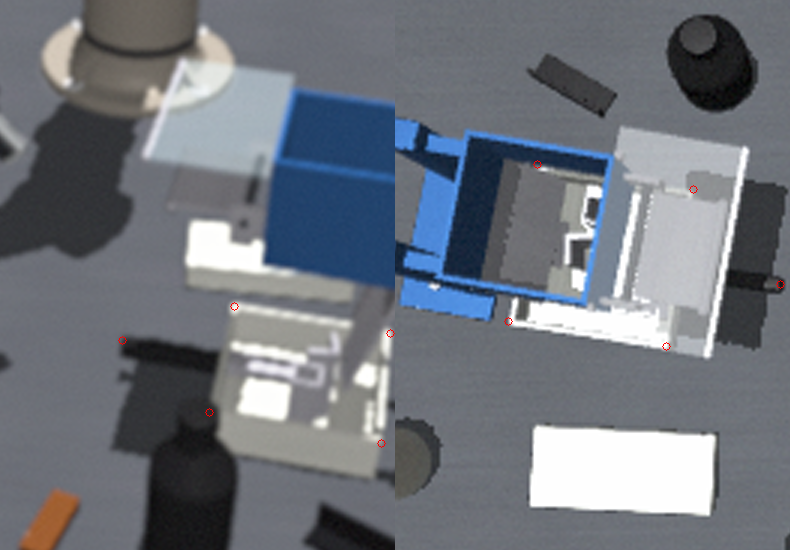

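The offcuts lie in the pan at about (290,375), the bin is empty with its floor hanging, the pan is on its marks and nothing lies outside it. I'll check that nothing is moving, then hand in.

Call:
carry_out --series '[{"dx":0,"dy":0,"dz":0,"rx":0,"ry":0,"rz":0,"hand":0},{"dx":0,"dy":0,"dz":0,"rx":0,"ry":0,"rz":0,"hand":0},{"dx":0,"dy":0,"dz":0,"rx":0,"ry":0,"rz":0,"hand":0},{"dx":0,"dy":0,"dz":0,"rx":0,"ry":0,"rz":0,"hand":0}]'

```text
t: 17.08
tool_pos: [0.5164, -0.2157, 0.3425]
eef_rot: [3.142, -0.785, 1.398]
wrist_force: [0.0, 0.4, 0.0]
finger_gap: 0.0002
grip_force: 0.0
```

```bash
python3 - <<'E'
from rig import *
import cv2,numpy as np
a=camera("scene")["pixels"][240:320,310:400]
for _ in range(5): b=camera("scene")["pixels"][240:320,310:400]
d=cv2.absdiff(cv2.blur(a,(3,3)),cv2.blur(b,(3,3))).max(); print("diff",d)
if d<25: print(hand_in())
E
```

```text
diff 3
the job is handed in; nothing more can be done
None
```

The job is handed in with no verdict returned: the pan stands under the bin within a few millimetres of its spot, the floor hangs open, the bin is empty, and the offcuts lie still in the pan (tube and angle clearly visible, bar not clearly distinguished); no other object in the last view had moved and nothing lay outside the pan.

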